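# Put the thread spools away on the narrow rack beside their twins

## Robot

A 6-joint arm with a two-finger parallel gripper is mounted at the origin on the work surface. World frame = base frame: x ahead of the robot, y to its left, z up, the work surface at z = 0. Lengths are in m, angles in rad, forces in N, time in s.
With the tool pointing down it reaches from about 0.3 to 1 m from the base axis. Payload 5.1 kg.
Tool frame: the origin (TCP) lies midway between the tips of the shut fingers; the grasp point (between the pads) lies 19 mm behind it; z points along the fingers, y is the line along which they close (so a half turn about z gives the same grasp; the last joint's range is limited). The gripper opens to 95 mm and grips with 3 to 60 N. Pads are 20 mm wide; open, the fingers measure 119 mm over their backs; the gripper's body (75 mm by 180 mm) begins 59 mm behind the grasp point.
Start: joints at [-1.25, 0.124, 1.65, -0, 1.367, -0.083], TCP at [0.255, -0.598, 0.179] pointing down, gripper open.
Joint ranges: [-2.61, 2.61], [-1.02, 2.33], [0.03, 2.71], [-1.35, 4.49], [0.32, 2.68], [-2.91, 2.91]. Speed limits (rad/s): [2.57, 2.57, 3.14, 3.14, 3.14, 3.14].

## Interface

Orientations are given as a unit quaternion [x, y, z, w].
In Python, from rig import telemetry, vision, arm gives the robot as it stands. The module is installed in compiled form; this text tells all that it offers.
- The arm moves only by the shell command python3 -m pendant 'ROWS'. ROWS is text: rows parted by semicolons, each of 7 numbers parted by spaces: the shift along the tool's x, y, z as a fraction of full scale, then the turn, a rotation vector about the tool's x, y, z as a fraction of full scale, then the opening, from 0 (shut) to 1 (fully open). In form: dx dy dz rx ry rz fingers; .... A call has 1 to 8 rows; each row shifts and turns the commanded pose from where the row before left it, along the tool's axes as they then stand; what a row does not reach is not made up. Full scale, the value 1, is 0.04 m for a shift and 0.12 rad for a turn. A row lasts 1/12 s, in which the tool goes at most 41.7 mm and 7.16 degrees, less where a joint would pass 70% of its speed; a pose out of reach is approached as far as the arm can. A call with a number of a shift or a turn outside -1 to 1 is refused whole. A call with a gripper value outside its range is refused whole. The fingers move at their own pace and stop on an object; the grip force is fixed at half the most. Time passes only in rows, so rows that do not move let the fingers close. It gives the time, the measured TCP pose, the force, the opening and the grip force at its end, in the units of the state.
- telemetry.sense(): the state, without advancing time (a new reading comes with each control period).
- vision.camera(name): name is "scene" or "top"; returns a dict with "img" (384x512x3 uint8, blue, green, red), "camera_matrix" (3x3 intrinsics, pixels), "k1" (the pictures are not rectified: a ray, as slopes to the right and down, at radius r is drawn at 1 + k1 r^2 times it, then the intrinsics apply), "origin" and "orientation" of the camera in the world. Camera axes: x right, y up, looking along -z (the intrinsics and any distortion apply to the point x, -y, -z); pixel columns grow to the right and rows downward; lengths in m; the calibration is good to about 2 mm. A picture is of the moment at which its call begins. There is no depth.
- arm.sign_off(): hands the job in; it is judged then, once.
The state is a dict: "t": time; "q": joint angles; "dq": joint speeds; "joint_torque": joint torques, N m; "ee_pos": TCP position; "eef_rot": TCP orientation; "force": force on the tool from outside, world axes, zero at the start; "wrist_torque": the same for the moment, N m; "opening": finger opening in m; "gripper_force": force on a finger pad.
Only numpy, scipy, OpenCV 4.12 (cv2) and the standard library are available. Lean on these libraries where they do the work, as an engineer would, in place of code of your own. Each camera call takes 0.05 s, during which the arm holds its last target. There are 200 camera calls.

## Task

Put the three thread spools from the table away on the narrow raised rack: stand each one upright in the bay that already holds a spool of the same shape, centred over the depth of the plank. Do not tip any spool over, do not shift the spools already on the rack, and leave everything else on the table where it is.

Things in the scene. Friction and masses are not known exactly. Their poses are not given: they have to be found in the camera images.
- rack: fixed narrow wooden rack: level plank 475 long (y), 46 deep (x), 18 thick, top 110 above the table, on two posts with feet 110 deep. Origin on the table under its centre. Fins 5 thick, 35 high at y = -232.5, -77.5, 77.5, 232.5 make three bays (centres -155, 0, 155), open in front and behind. In each bay one spool stands 38 to one side of the middle; the other half is empty.
- cone: Loose spool to be put away, standing upright on the table: tapered thread cone, 130 high: orange foot disc 54 across and 8 thick, pale thread tapering from 51 across (at height 8) to 33 (at 115), thin 20 wide orange tip on top; about 0.16 kg. Origin at the centre of its underside, z up its axis.
- cone_twin: Loose spool of the same make as cone, already standing in one of the rack's bays (tapered cone, same sizes). Origin at the centre of its underside.
- tube: Loose spool to be put away, standing upright on the table: slim straight thread tube, 100 high, thread 34 across, orange end caps 36 across and 8 thick; about 0.09 kg. Origin at the centre of its underside, z up its axis.
- tube_twin: Loose spool of the same make as tube, already standing in one of the rack's bays (slim straight tube, same sizes). Origin at the centre of its underside.
- squat: Loose spool to be put away, standing upright on the table: squat flanged spool, 70 high, thread 50 across, orange end flanges 54 across and 6 thick; about 0.14 kg. Origin at the centre of its underside, z up its axis.
- squat_twin: Loose spool of the same make as squat, already standing in one of the rack's bays (squat flanged spool, same sizes). Origin at the centre of its underside.
- tape: bystander: round tape-measure case lying flat, 60 across, 27 high, steel tab 40 from the centre along x; origin at the centre of its underside
- pincushion: bystander: pincushion, cork dome on a wooden disc, 60 across, 52 high with pins; origin at the centre of its underside
- clapper: bystander: wooden pressing block 130 (x) x 45 (y) x 36 high; origin at the centre of its underside
- bobbin_box: bystander: divided open plastic box 60 (x) x 100 (y) x 30 high; origin at the centre of its underside
- pen_cup: bystander: grey cup with pens, 72 across, 85 high, pens to 145; origin at the centre of its underside
- oil: bystander: small bottle 44 across, 100 high; origin at the centre of its underside
- shears: bystander: tailor's shears lying flat, blades along +x to 135, handle loops to -111, 80 wide, 13 high; origin under the pivot
Things that resemble listed ones, but are neither listed nor needed, are in the scene too. What is shaped like the squat but green or red is not meant.

How it is judged:
At the end, for the whole second after the job is handed in: All six spools stand on the rack's plank, at rest: underside within 4 mm of the plank's top, axis within 13 mm of the plank's centre line, tilt under 0.08 rad; each spool from the table is in the same bay as the spool of its own shape (z of cone in the frame of rack between 0.106 and 0.114 m and x of cone in the frame of rack between -0.013 and 0.013 m and angle between each of cone, cone_twin, tube, tube_twin, squat, squat_twin's own z axis and vertical below 0.08 rad and linear speed of each of cone, cone_twin, tube, tube_twin, squat, squat_twin below 0.02 m/s and angular speed of each of cone, cone_twin, tube, tube_twin, squat, squat_twin below 0.2 rad/s and z of cone_twin in the frame of rack between 0.106 and 0.114 m and x of cone_twin in the frame of rack between -0.013 and 0.013 m and ((y of cone in the frame of rack between -0.227 and -0.083 m and y of cone_twin in the frame of rack between -0.227 and -0.083 m) or (y of cone in the frame of rack between -0.072 and 0.072 m and y of cone_twin in the frame of rack between -0.072 and 0.072 m) or (y of cone in the frame of rack between 0.083 and 0.227 m and y of cone_twin in the frame of rack between 0.083 and 0.227 m)) and z of tube in the frame of rack between 0.106 and 0.114 m and x of tube in the frame of rack between -0.013 and 0.013 m and z of tube_twin in the frame of rack between 0.106 and 0.114 m and x of tube_twin in the frame of rack between -0.013 and 0.013 m and ((y of tube in the frame of rack between -0.227 and -0.083 m and y of tube_twin in the frame of rack between -0.227 and -0.083 m) or (y of tube in the frame of rack between -0.072 and 0.072 m and y of tube_twin in the frame of rack between -0.072 and 0.072 m) or (y of tube in the frame of rack between 0.083 and 0.227 m and y of tube_twin in the frame of rack between 0.083 and 0.227 m)) and z of squat in the frame of rack between 0.106 and 0.114 m and x of squat in the frame of rack between -0.013 and 0.013 m and z of squat_twin in the frame of rack between 0.106 and 0.114 m and x of squat_twin in the frame of rack between -0.013 and 0.013 m and ((y of squat in the frame of rack between -0.227 and -0.083 m and y of squat_twin in the frame of rack between -0.227 and -0.083 m) or (y of squat in the frame of rack between -0.072 and 0.072 m and y of squat_twin in the frame of rack between -0.072 and 0.072 m) or (y of squat in the frame of rack between 0.083 and 0.227 m and y of squat_twin in the frame of rack between 0.083 and 0.227 m))); the robot touches nothing.
It fails at once if a spool already on the rack is shifted by more than 20 mm or tipped over (distance of any of cone_twin, tube_twin, squat_twin from where it was at the start of the episode above 0.02 m or angle between any of cone_twin, tube_twin, squat_twin's own z axis and vertical above 0.35 rad).
It fails at once if another thing on the table is shifted by more than 25 mm or tipped over (distance of any of tape, pincushion, clapper, bobbin_box, pen_cup, oil, shears from where it was at the start of the episode above 0.025 m or angle between any of tape, pincushion, clapper, bobbin_box, pen_cup, oil, shears's own z axis and vertical above 0.35 rad).
It fails at once if a spool to be put away is tipped over (angle between any of cone, tube, squat's own z axis and vertical above 0.6 rad).
It also fails if it takes over 72 s, if anything falls off the work surface, if the arm or the gripper's body presses on something with over 40 N, if the wrist force passes 120 N, or if a joint passes its speed limit or range.

## Working session

There is one attempt and no reset: what is moved stays moved. The work goes in short steps, Python scripts to look and compute and a shell command to move; the robot and the scene stay as the last step left them, time stands still between calls to the robot, and variables do not carry over. Pictures are saved under pics/ and viewed, at most 10 in all, crops included, and the job is handed in when it is done.

```bash
mkdir -p pics
python3 - <<'E'
from rig import telemetry, vision
import cv2
s=telemetry.sense(); print({k:s[k] for k in("t","ee_pos","eef_rot","opening")})
for n in("scene","top"):
    c=vision.camera(n); cv2.imwrite(f"pics/{n}0.png",cv2.resize(c["img"],(800,600),interpolation=cv2.INTER_CUBIC)); cv2.imwrite(f"raw_{n}.png",c["img"])
    print(n,c["camera_matrix"],c["k1"],c["origin"],c["orientation"])
E
```

```text
{'t': 0.0, 'ee_pos': array([ 0.25514251, -0.59704901,  0.1780879 ]), 'eef_rot': array([ 9.79685045e-01,  2.00539575e-01, -1.35912722e-04, -1.03558223e-03]), 'opening': 0.09473615551180277}
scene [[499.53512688   0.         265.07865616]
 [  0.         499.53512688 189.80358758]
 [  0.           0.           1.        ]] 0.03284251133412335 [1.30207107 0.59429678 1.18796935] [0.16541357 0.32663364 0.83483538 0.41109452]
top [[473.68003646   0.         249.16294326]
 [  0.         473.68003646 190.50009441]
 [  0.           0.           1.        ]] -0.15770197267917208 [ 0.29128935 -0.05059537  1.82080476] [-0.04571572  0.04066983  0.70685929 -0.70470276]
```

View pics/scene0.png

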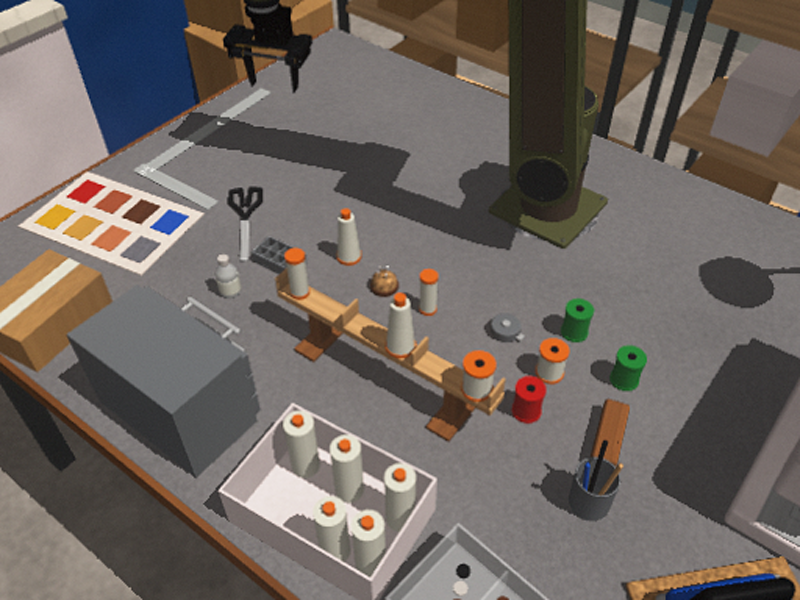

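View pics/top0.png

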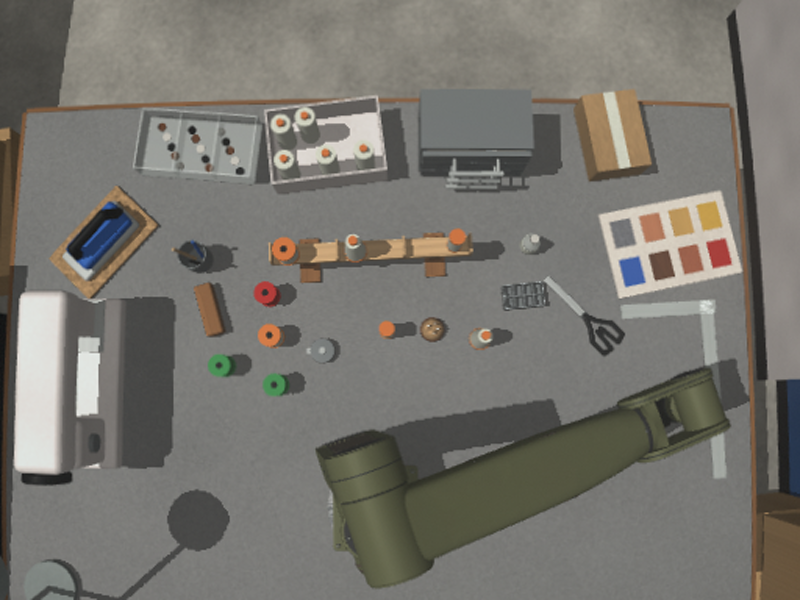

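The scene view shows the rack with tube twin (295,258), cone twin (400,300) and squat twin (480,362). In front of it are the loose cone (346,213), tube (429,275) and squat (553,347). In the top view the loose ones are at (483,338), (387,329) and (270,335), and the rack runs from about (270,252) to (472,245). Next I triangulate the orange tops.

```bash
cat > h.py <<'E'
import cv2, numpy as np
from rig import vision, telemetry
from scipy.spatial.transform import Rotation as R
def cam(n): return vision.camera(n)
def rays(c,uv):
    p=cv2.undistortPoints(np.float64(uv).reshape(-1,1,2),c["camera_matrix"],np.array([c["k1"],0,0,0.]))[:,0]
    d=np.c_[p[:,0],-p[:,1],-np.ones(len(p))]
    return np.array(c["origin"]),R.from_quat(c["orientation"]).apply(d)
def plane(c,uv,z):
    o,d=rays(c,uv); return o+d*((z-o[2])/d[:,2])[:,None]
def tri(c1,uv1,c2,uv2):
    o1,d1=rays(c1,[uv1]);o2,d2=rays(c2,[uv2]);d1,d2=d1[0],d2[0]
    t=np.linalg.lstsq(np.c_[d1,-d2],o2-o1,rcond=None)[0]
    a,b=o1+t[0]*d1,o2+t[1]*d2
    return (a+b)/2,np.linalg.norm(a-b)
def orange(c,amin=6):
    h=cv2.cvtColor(c["img"],cv2.COLOR_BGR2HSV)
    m=cv2.inRange(h,(4,180,120),(14,255,255))
    n,l,s,ce=cv2.connectedComponentsWithStats(m)
    return m,[(s[i],ce[i]) for i in range(1,n) if s[i][4]>=amin]
E
python3 - <<'E'
from h import *
np.set_printoptions(precision=4,suppress=True)
for n in("scene","top"):
    c=cam(n); print(n)
    for s,ce in orange(c)[1]: print(s,ce.round(1), (ce*800/512).round())
c=cam("top"); h=cv2.cvtColor(c["img"],cv2.COLOR_BGR2HSV)
for u,v in((320,245),(380,250),(430,248),(310,274),(300,240)): print(h[int(v*.64),int(u*.64)])
im=c["img"][140:230,160:340]; cv2.imwrite("pics/rack.png",cv2.resize(im,(800,400),interpolation=cv2.INTER_NEAREST))
E
```

```text
scene
[219 134   5   6  27] [221.1 136.4] [345. 213.]
[182 159  13  10 104] [188.2 163.5] [294. 255.]
[222 166   8   4   9] [225.3 168. ] [352. 262.]
[269 172  11  10  84] [274.1 176.6] [428. 276.]
[187 188  11   4  16] [192.1 189.9] [300. 297.]
[253 188   7   8  43] [255.9 191.2] [400. 299.]
[271 200   7   2   7] [274.  200.7] [428. 314.]
[346 217  18  15 204] [354.4 224. ] [554. 350.]
[297 225  20  17 259] [306.5 233. ] [479. 364.]
[250 226  11   3  12] [255.3 227.5] [399. 355.]
[297 252  11   5  14] [301.6 254.8] [471. 398.]
[187 266   7   7  38] [190.3 268.7] [297. 420.]
[217 282   7   7  40] [220.3 284.8] [344. 445.]
[253 300   6   8  42] [255.6 303.4] [399. 474.]
[207 321   7   9  49] [210.2 325. ] [328. 508.]
[232 330   7   9  50] [234.9 334.1] [367. 522.]
top
[ 16 101 200]
[ 16  87 111]
[ 16 100 196]
[ 13 121 135]
[ 13 104 130]
```

View pics/rack.png

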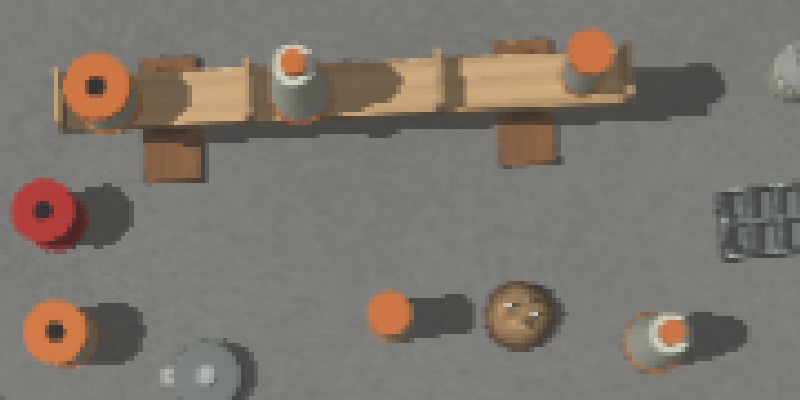

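The crop shows squat twin in the left half of the left bay, cone twin in the left half of the middle bay and tube twin in the right half of the right bay. That leaves the empty halves at about crop (220,92), (390,85) and (490,82). Next: top faces (bright orange), triangulation, and the plank outline.

```bash
cat >> h.py <<'E'
def tops(c,vmin):
    h=cv2.cvtColor(c["img"],cv2.COLOR_BGR2HSV)
    m=cv2.inRange(h,(4,140,vmin),(14,255,255))
    out=[]
    for k in cv2.findContours(m,cv2.RETR_EXTERNAL,cv2.CHAIN_APPROX_NONE)[0]:
        f=np.zeros_like(m);cv2.drawContours(f,[k],-1,255,-1)
        M=cv2.moments(f,True)
        if M["m00"]>8: out.append((M["m10"]/M["m00"],M["m01"]/M["m00"],M["m00"]))
    return np.array(out)
E
python3 - <<'E'
from h import *
np.set_printoptions(precision=4,suppress=True)
ct,cs=cam("top"),cam("scene")
for c,pts in((ct,[(270,327),(387,329),(486,336),(284,241),(457,238),(352,243)]),(cs,[(553,342),(479,358),(429,272)])):
    h=cv2.cvtColor(c["img"],cv2.COLOR_BGR2HSV)
    print([tuple(h[int(v*.64),int(u*.64)]) for u,v in pts])
T=tops(ct,175); S=tops(cs,215)
print(T.round(1)); print(S.round(1))
for i,t in enumerate(T):
    for j,s in enumerate(S):
        p,e=tri(ct,t[:2],cs,s[:2])
        if e<.008 and 0<p[2]<.26: print(i,j,p,round(e,4))
# plank
h=cv2.cvtColor(ct["img"],cv2.COLOR_BGR2HSV)
m=cv2.inRange(h,(14,60,90),(20,160,255)); m[:145]=0;m[175:]=0;m[:,:165]=0;m[:,310:]=0
ys,xs=np.nonzero(m); 
for lo in range(170,306,8):
    col=[(ys[xs==u].min(),ys[xs==u].max(),(ys[xs==u]>0).sum()) for u in range(lo,lo+1) if (xs==u).any()]
    print(lo,col, plane(ct,[(lo,col[0][0]-.5),(lo,col[0][1]+.5)],.11)[:,:2].ravel())
E
```

```text
[(np.uint8(11), np.uint8(168), np.uint8(211)), (np.uint8(11), np.uint8(168), np.uint8(205)), (np.uint8(11), np.uint8(168), np.uint8(203)), (np.uint8(11), np.uint8(170), np.uint8(205)), (np.uint8(11), np.uint8(169), np.uint8(202)), (np.uint8(11), np.uint8(169), np.uint8(204))]
[(np.uint8(11), np.uint8(220), np.uint8(228)), (np.uint8(11), np.uint8(214), np.uint8(203)), (np.uint8(11), np.uint8(219), np.uint8(227))]
[[310.8 214.   21. ]
 [171.8 214.1 150. ]
 [247.1 210.   68. ]
 [181.  158.7 166. ]
 [225.2 153.2  20. ]
 [292.3 151.1  74. ]
 [180.9 100.6  11. ]
 [207.5  97.3  14. ]
 [231.9  94.3  13. ]
 [178.5  77.8  10. ]
 [194.2  73.   10. ]]
[[234.9 333.1  39. ]
 [210.2 323.9  38. ]
 [255.5 302.4  31. ]
 [220.3 283.6  30. ]
 [190.2 267.6  26. ]
 [306.5 232.2 251. ]
 [354.6 223.3 192. ]
 [255.6 189.6  25. ]
 [274.2 175.8  64. ]
 [188.1 162.7  73. ]
 [220.7 135.   13. ]]
0 10 [ 0.4121 -0.2578  0.1306] 0.0037
1 6 [0.4179 0.2514 0.0705] 0.0035
2 8 [ 0.4302 -0.0291  0.1006] 0.0039
3 5 [0.606  0.203  0.1809] 0.0034
4 7 [0.6123 0.0429 0.2404] 0.0037
5 9 [ 0.6252 -0.1879  0.2105] 0.0033
6 2 [0.8299 0.2129 0.1484] 0.0036
7 3 [0.8415 0.1144 0.149 ] 0.0028
8 4 [0.852  0.0248 0.1486] 0.0033
9 0 [0.9188 0.2241 0.1483] 0.0034
10 1 [0.9361 0.1657 0.1495] 0.0038Traceback (most recent call last):
  File "<stdin>", line 19, in <module>
IndexError: list index out of range
```

Run:
```python
from h import *
np.set_printoptions(precision=4,suppress=True)
ct=cam("top")
h=cv2.cvtColor(ct["img"],cv2.COLOR_BGR2HSV)
for u in (205,208,211,248,252,270,274,278): print(u,[(v,*h[v,u]) for v in range(150,170)])
cr=lambda x,y:(160+x/4.444,140+y/4.444)
print("fins",plane(ct,[cr(57,83),cr(248,75),cr(438,67),cr(630,58)],.145))
```

```text
205 [(150, np.uint8(23), np.uint8(8), np.uint8(125)), (151, np.uint8(20), np.uint8(6), np.uint8(124)), (152, np.uint8(23), np.uint8(8), np.uint8(125)), (153, np.uint8(20), np.uint8(8), np.uint8(94)), (154, np.uint8(15), np.uint8(11), np.uint8(90)), (155, np.uint8(17), np.uint8(73), np.uint8(140)), (156, np.uint8(17), np.uint8(99), np.uint8(200)), (157, np.uint8(17), np.uint8(100), np.uint8(198)), (158, np.uint8(16), np.uint8(100), np.uint8(194)), (159, np.uint8(17), np.uint8(101), np.uint8(202)), (160, np.uint8(16), np.uint8(101), np.uint8(205)), (161, np.uint8(16), np.uint8(101), np.uint8(206)), (162, np.uint8(16), np.uint8(101), np.uint8(205)), (163, np.uint8(16), np.uint8(100), np.uint8(199)), (164, np.uint8(16), np.uint8(100), np.uint8(199)), (165, np.uint8(16), np.uint8(102), np.uint8(205)), (166, np.uint8(16), np.uint8(101), np.uint8(205)), (167, np.uint8(16), np.uint8(97), np.uint8(144)), (168, np.uint8(18), np.uint8(47), np.uint8(82)), (169, np.uint8(10), np.uint8(21), np.uint8(72))]
208 [(150, np.uint8(30), np.uint8(8), np.uint8(124)), (151, np.uint8(30), np.uint8(8), np.uin
[... 6363 characters left out ...]
7), np.uint8(100), np.uint8(196)), (159, np.uint8(16), np.uint8(100), np.uint8(206)), (160, np.uint8(17), np.uint8(100), np.uint8(206)), (161, np.uint8(16), np.uint8(100), np.uint8(202)), (162, np.uint8(16), np.uint8(99), np.uint8(185)), (163, np.uint8(17), np.uint8(97), np.uint8(171)), (164, np.uint8(16), np.uint8(80), np.uint8(83)), (165, np.uint8(14), np.uint8(78), np.uint8(65)), (166, np.uint8(13), np.uint8(90), np.uint8(74)), (167, np.uint8(13), np.uint8(101), np.uint8(81)), (168, np.uint8(13), np.uint8(120), np.uint8(132)), (169, np.uint8(13), np.uint8(120), np.uint8(134))]
fins [[ 0.6141  0.2369  0.145 ]
 [ 0.6197  0.081   0.145 ]
 [ 0.6256 -0.0731  0.145 ]
 [ 0.6326 -0.229   0.145 ]]
```

Run:
```python
from h import *
np.set_printoptions(precision=4,suppress=True)
ct=cam("top"); s=telemetry.sense()
print("plank",plane(ct,[(208,160.8),(252,158.6),(276,157.5)],.11)[:,:2])
print("top-only",plane(ct,[(181,158.7)],.18),plane(ct,[(225.2,153.2)],.24),plane(ct,[(292.3,151.1)],.21))
print("loose",plane(ct,[(171.8,214.1)],.07),plane(ct,[(247.1,210)],.1),plane(ct,[(310.8,214)],.13))
print(R.from_quat(s["eef_rot"]).as_matrix(),s["ee_pos"],s["t"])
```

```text
plank [[ 0.612   0.1124]
 [ 0.6195 -0.0494]
 [ 0.6233 -0.1375]]
top-only [[0.6071 0.2017 0.18  ]] [[0.6136 0.0416 0.24  ]] [[ 0.6263 -0.1893  0.21  ]]
loose [[0.4189 0.2499 0.07  ]] [[ 0.4312 -0.0309  0.1   ]] [[ 0.4134 -0.2594  0.13  ]]
[[ 0.9196  0.3929 -0.    ]
 [ 0.3929 -0.9196  0.0001]
 [ 0.     -0.0001 -1.    ]] [ 0.2554 -0.5977  0.1793] 0.45
```

Measurements hold together. Triangulated heights are 130.6, 70.5 and 100.6 mm for the loose spools, and the twins' tops put the plank at 110–111 mm. Fin spacing is 465.9 mm against the stated 465. The rack centre is about (0.6157, 0.005) with yaw 0.045. I'll grasp with the fingers closing across the plank, so the first move is to turn the tool by -1.213 rad about tool z.

```bash
cat > go.py <<'E'
import sys
from h import *
L={"cone":(.4121,-.2578),"tube":(.4302,-.0291),"squat":(.4179,.2514)}
C=np.array([.6157,.005]);a=.045
slot=lambda y:tuple(C+y*np.array([-np.sin(a),np.cos(a)]))
L.update(cone_s=slot(-.038),tube_s=slot(-.117),squat_s=slot(.117))
s=telemetry.sense(); M=R.from_quat(s["eef_rot"]).as_matrix()
yaw=np.arctan2(M[1,0],M[0,0])
np.set_printoptions(precision=3,suppress=True)
print("t",s["t"],"pos",s["ee_pos"],"tilt",np.degrees(np.arccos(-M[2,2])).round(2),"dyaw rows",(-((np.pi/2+a)-yaw)/.12).round(2),"open",s["opening"],s["gripper_force"],s["force"])
for k in sys.argv[2:]:
    d=np.array([*L[k],float(sys.argv[1])])-s["ee_pos"]
    print(k,L[k],"units",M.T@d/.04)
E
python3 -m pendant '0 0 -0.5 0 0 -1 1;0 0 -0.5 0 0 -1 1;0 0 -0.5 0 0 -1 1;0 0 -0.5 0 0 -1 1;0 0 0 0 0 -1 1;0 0 0 0 0 -1 1;0 0 0 0 0 -1 1;0 0 0 0 0 -1 1' && python3 -m pendant '0 0 0 0 0 -1 1;0 0 0 0 0 -1 1;0 0 0 0 0 -0.1 1;0 0 0 0 0 0 1' && python3 go.py .16 cone
```

```text
t: 1.12
ee_pos: [0.2554, -0.5978, 0.2596]
eef_rot: [0.775, 0.633, -0.0, 0.0]
force: [1.2, 0.5, 0.3]
opening: 0.0953
gripper_force: 0.0
t: 1.45
ee_pos: [0.2554, -0.5977, 0.2594]
eef_rot: [0.692, 0.722, 0.0, 0.0]
force: [0.3, 0.3, -0.8]
opening: 0.095
gripper_force: 0.0
t 1.45 pos [ 0.255 -0.598  0.259] tilt 0.0 dyaw rows -0.02 open 0.09504314592412005 0.0 [ 0.342  0.254 -0.768]
cone (0.4121, -0.2578) units [8.323 4.276 2.485]
```

```bash
python3 -m pendant '0.85 0.43 0 0 0 0 1;0.85 0.43 0 0 0 0 1;0.85 0.43 0 0 0 0 1;0.85 0.43 0 0 0 0 1;0.85 0.43 0 0 0 0 1;0.85 0.43 0 0 0 0 1;0.85 0.43 0 0 0 0 1;0.85 0.43 0 0 0 0 1' && python3 -m pendant '0.85 0.43 0 0 0 0 1;0.67 0.41 0 0 0 0 1;0 0 0.6 0 0 0 1;0 0 0.6 0 0 0 1;0 0 0.6 0 0 0 1;0 0 0.6 0 0 0 1;0 0 0 0 0 0 1' && python3 go.py .061 cone
```

```text
t: 2.12
ee_pos: [0.381, -0.3181, 0.2596]
eef_rot: [0.692, 0.722, 0.0, 0.0]
force: [0.8, 0.5, -0.9]
opening: 0.095
gripper_force: 0.0
t: 2.7
ee_pos: [0.4087, -0.2552, 0.1579]
eef_rot: [0.692, 0.722, -0.0, -0.005]
force: [-0.2, 0.4, -1.3]
opening: 0.0951
gripper_force: 0.0
t 2.7 pos [ 0.409 -0.255  0.158] tilt 0.53 dyaw rows -0.02 open 0.09508787605975143 0.0 [-0.231  0.366 -1.338]
cone (0.4121, -0.2578) units [-0.084  0.099  2.421]
```

```bash
python3 -m pendant '-0.06 0.06 0 0 0 0 1;0 0 0 0 0 0 1;0 0 0 0 0 0 1' && python3 go.py .063 cone
python3 - <<'E'
from h import *
a=cam("scene")["img"][70:230,130:330];b=cam("top")["img"][150:270,220:370]
cv2.imwrite("pics/c1.png",np.hstack([cv2.resize(a,(400,320)),cv2.resize(b,(400,320))]))
E
```

```text
t: 2.95
ee_pos: [0.4151, -0.2609, 0.1657]
eef_rot: [0.691, 0.723, 0.0, 0.002]
force: [0.0, 1.1, 0.5]
opening: 0.0948
gripper_force: 0.0
t 2.95 pos [ 0.415 -0.261  0.166] tilt 0.2 dyaw rows -0.01 open 0.09480389975758373 0.0 [0.035 1.077 0.53 ]
cone (0.4121, -0.2578) units [ 0.086 -0.078  2.568]
```

View pics/c1.png

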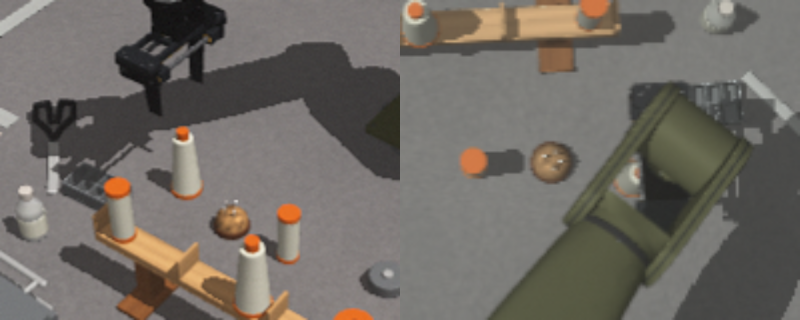

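The scene crop shows the finger tips at (155,110) and (197,80), above the cone tip at (182,133). I'll project the TCP to check that, and see whether the arm has settled.

```bash
python3 -m pendant '0 0 0 0 0 0 1;0 0 0 0 0 0 1;0 0 0 0 0 0 1;0 0 0 0 0 0 1' && python3 go.py .063 cone
python3 - <<'E'
from h import *
c=cam("scene");s=telemetry.sense()
for p in (s["ee_pos"],[.4121,-.2578,.13]):
    q=R.from_quat(c["orientation"]).inv().apply(np.array(p)-c["origin"]);x=np.array([q[0],-q[1]])/-q[2]
    x=x*(1+c["k1"]*(x@x));K=c["camera_matrix"];print((x*K[0,0]+K[:2,2]-[130,70])*2)
E
```

```text
t: 3.38
ee_pos: [0.414, -0.2599, 0.1635]
eef_rot: [0.691, 0.723, 0.0, 0.0]
force: [-0.3, -0.2, 0.6]
opening: 0.0954
gripper_force: 0.0
t 3.3833 pos [ 0.414 -0.26   0.164] tilt 0.01 dyaw rows -0.0 open 0.09538004831558396 0.0 [-0.328 -0.159  0.566]
cone (0.4121, -0.2578) units [ 0.055 -0.044  2.514]
[177.29537507 114.09026303]
[180.27671167 130.11863268]
```

Run:
```python
from h import *
c=cam("scene");s=telemetry.sense()
for dx in(.05,-.05):
    q=R.from_quat(c["orientation"]).inv().apply(s["ee_pos"]+[dx,0,0]-c["origin"]);x=np.array([q[0],-q[1]])/-q[2]
    x=x*(1+c["k1"]*(x@x));K=c["camera_matrix"];print((x*K[0,0]+K[:2,2]-[130,70])*2)
cv2.imwrite("pics/c2.png",cv2.resize(c["img"][70:170,170:270],(600,600),interpolation=cv2.INTER_CUBIC))
```

```text
[156.19276827 130.51254008]
[197.74667288  98.29758472]
```

View pics/c2.png

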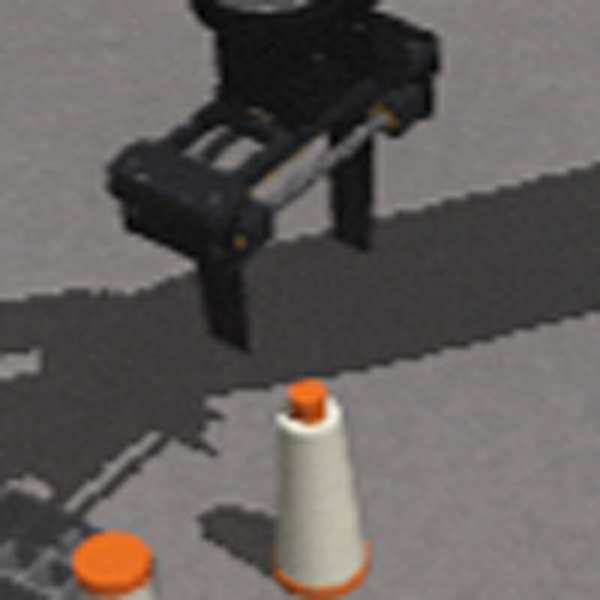

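The fingertips show about 7 px above the projected TCP, at the right lateral spread, which fits open fingertips riding a little higher than shut ones. I'll descend, check the sides, and close.

```bash
python3 -m pendant '0.05 -0.04 0.5 0 0 0 1;0 0 0.5 0 0 0 1;0 0 0.5 0 0 0 1;0 0 0.5 0 0 0 1;0 0 0.5 0 0 0 1;0 0 0 0 0 0 1;0 0 0 0 0 0 1;0 0 0 0 0 0 1'; python3 go.py .063 cone
python3 - <<'E'
from h import *
c=cam("scene")
cv2.imwrite("pics/c3.png",cv2.resize(c["img"][90:190,170:270],(500,500),interpolation=cv2.INTER_CUBIC))
E
```

```text
t: 4.15
ee_pos: [0.4129, -0.2584, 0.0645]
eef_rot: [0.691, 0.723, 0.0, 0.001]
force: [0.4, 0.5, 0.2]
opening: 0.0952
gripper_force: 0.0
t 4.15 pos [ 0.413 -0.258  0.065] tilt 0.08 dyaw rows -0.0 open 0.09521316149388452 0.0 [0.394 0.537 0.171]
cone (0.4121, -0.2578) units [ 0.016 -0.018  0.038]
```

View pics/c3.png

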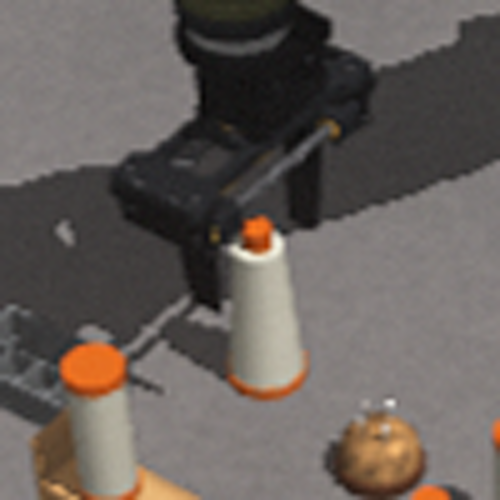

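```bash
cat > tip.py <<'E'
from h import *
c=cam("scene");s=telemetry.sense()
g=c["img"].max(2);m=(g<48)
def pr(p):
    q=R.from_quat(c["orientation"]).inv().apply(np.array(p)-c["origin"]);x=np.array([q[0],-q[1]])/-q[2]
    x=x*(1+c["k1"]*(x@x));K=c["camera_matrix"];return x*K[0,0]+K[:2,2]
o=s["opening"]/2+.004
for sg in(1,-1):
    p=pr(s["ee_pos"]+[sg*o,0,0]);print("pred",p.round(1))
    u0=int(p[0]);sub=m[:,u0-5:u0+7].copy();sub[:int(p[1])-25]=0;sub[int(p[1])+8:]=0
    ys,xs=np.nonzero(sub);print("lowest dark",[(int(x+u0-5),int(ys[xs==x].max())) for x in sorted(set(xs))])
E
python3 tip.py; python3 -m pendant '0 0 0 0 0 0 0.65;0 0 0 0 0 0 0.65;0 0 0 0 0 0 0.65;0 0 0 0 0 0 0.65;0 0 0 0 0 0 0.65;0 0 0 0 0 0 0.65' ; python3 tip.py
```

```text
pred [210.4 158.5]
lowest dark [(205, 139), (206, 143), (207, 147), (208, 148), (209, 150), (210, 150), (211, 150), (212, 151), (213, 151), (214, 138), (215, 137), (216, 136)]
pred [230.9 141.8]
lowest dark [(225, 118), (226, 119), (227, 132), (228, 133), (229, 134), (230, 134), (231, 135), (232, 135), (233, 134), (234, 119), (235, 117)]
t: 4.75
ee_pos: [0.4122, -0.2579, 0.0634]
eef_rot: [0.691, 0.723, 0.0, 0.0]
force: [0.4, -0.5, 0.8]
opening: 0.0636
gripper_force: 0.0
pred [214.2 156.2]
lowest dark [(209, 140), (210, 142), (211, 146), (212, 147), (213, 147), (214, 148), (215, 148), (216, 149), (217, 136), (218, 135), (219, 134), (220, 133)]
pred [228.2 144.7]
lowest dark [(223, 121), (224, 129), (225, 135), (226, 136), (227, 136), (228, 137), (229, 137), (230, 137), (231, 134), (234, 121)]
```

Run:
```python
from h import *
c=cam("scene"); print([t.round(1) for t in tops(c,215) if t[1]<150])
im=c["img"][90:190,170:270]; t=cam("top")["img"][170:250,260:360]
cv2.imwrite("pics/c4.png",np.hstack([cv2.resize(im,(400,400),interpolation=cv2.INTER_CUBIC),cv2.resize(np.clip(t.astype(int)*2,0,255).astype(np.uint8),(400,400),interpolation=cv2.INTER_CUBIC)]))
```

```text
[array([221.3, 135.1,   9. ])]
```

View pics/c4.png

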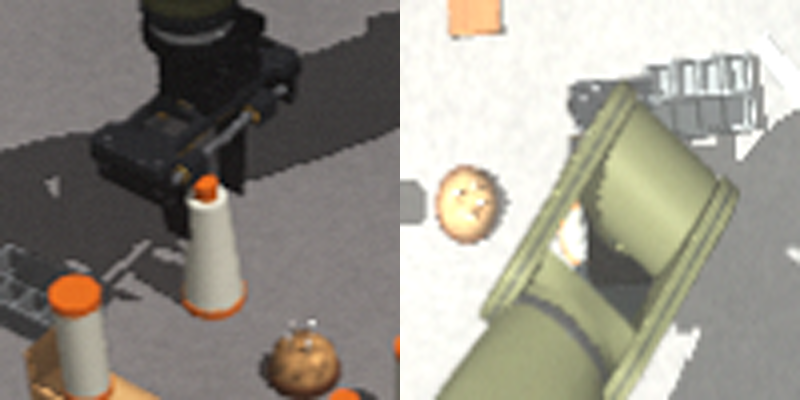

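Run:
```python
from h import *
np.set_printoptions(precision=4,suppress=True)
ct,cs=cam("top"),cam("scene")
for v in(126,130,134,138): print(v,tri(ct,(302.5,187),cs,(214,v)))
# where +y edge and +x end of the gripper lie in the top view, at body heights
for z in(.14,.17,.2): print(z,plane(ct,[(302.5,187),(302.5,196),(303.5,200)],z)[:,:2].ravel())
h=ct["img"].max(2)
for v in range(184,236,3): print(v,"".join("#" if x<40 else "+" if x<75 else "." for x in h[v,290:340]))
print(telemetry.sense()["q"])
```

```text
126 (array([ 0.4919, -0.2131,  0.2441]), np.float64(0.01434954526754868))
130 (array([ 0.4933, -0.214 ,  0.2295]), np.float64(0.015784436101391266))
134 (array([ 0.4948, -0.215 ,  0.2147]), np.float64(0.017240716617468503))
138 (array([ 0.4963, -0.216 ,  0.1996]), np.float64(0.018718829309012093))
0.14 [ 0.5098 -0.23    0.4773 -0.2294  0.4629 -0.2328]
0.17 [ 0.5059 -0.2268  0.474  -0.2263  0.4599 -0.2296]
0.2 [ 0.502  -0.2236  0.4707 -0.2231  0.4568 -0.2263]
184 .................................+................
187 .............+++++..++++++++++++++................
190 ............++++++++++..+++.+++++...++++++++++....
193 ..............+++++....+..++..++++++.+++....+++...
196 ........................+.........++++++++...+.+++
199 .............+....+...+..............++++++.+.....
202 ............+...+..++....................++++++++.
205 ..............+...+++........................++++.
208 ...............++++............................+++
211 ...............+++++..........................+...
214 .......+........+#+++.......................+...+.
217 .....+..........+#+++++++.................+...+..+
220 .................##+###+++++...........++...+..+++
223 ....+.........++++##+#+#######+++...+++...+..+++++
226 ..++............+++##############++++...+..+++++++
229 +++++...............+++++++++++++++..++..++.++++++
232 .....+++++++............+++++++++..+...++.++++.++.
235 ..........++++++............+++..+......+++.....++
[-0.6695 -0.141   2.1164 -0.      1.1663 -0.7145]
```

The top view puts the gripper's +x end at 0.502 and its +y edge at about -0.222, which agrees with telemetry, so the lateral position is right. Only the finger height looks odd (about 30 mm). The cone's taper can measure it, since the opening at contact gives the height.

```bash
python3 -m pendant '0 0 0 0 0 0 0;0 0 0 0 0 0 0;0 0 0 0 0 0 0;0 0 0 0 0 0 0;0 0 0 0 0 0 0;0 0 0 0 0 0 0;0 0 0 0 0 0 0;0 0 0 0 0 0 0'; python3 tip.py; python3 go.py .063 cone
```

```text
t: 5.67
ee_pos: [0.4121, -0.2579, 0.0633]
eef_rot: [0.691, 0.723, -0.0, -0.0]
force: [0.3, 0.2, -0.1]
opening: 0.0338
gripper_force: 29.9
pred [217.1 153.8]
lowest dark [(212, 141), (213, 141), (214, 144), (215, 145), (216, 145), (217, 145), (218, 146), (219, 146), (220, 133), (221, 132), (222, 132), (223, 133)]
pred [225.4 147. ]
lowest dark [(220, 133), (221, 132), (222, 132), (223, 133), (224, 134), (225, 135), (226, 136), (227, 140), (228, 135), (229, 123), (231, 123)]
t 5.7167 pos [ 0.412 -0.258  0.063] tilt 0.01 dyaw rows 0.0 open 0.03384999461573182 29.893378688993835 [-0.666 -0.76   0.716]
cone (0.4121, -0.2578) units [ 0.003 -0.002  0.008]
```

The cone's diameter at contact (33.8 mm, near its upper end) and the camera agree: the fingers are really about 30 mm higher than the reported TCP. I'll open, lower 28 mm in small steps watching the force, and regrip.

```bash
python3 -m pendant '0 0 0 0 0 0 0.7;0 0 0 0 0 0 0.7;0 0 0 0 0 0 0.7;0 0 0 0 0 0 0.7;0 0 0.2 0 0 0 0.7;0 0 0.1 0 0 0 0.7;0 0 0 0 0 0 0.7' && python3 -m pendant '0 0 0.1 0 0 0 0.7;0 0 0.1 0 0 0 0.7;0 0 0 0 0 0 0.7'  && python3 -m pendant '0 0 0.1 0 0 0 0.7;0 0 0.1 0 0 0 0.7;0 0 0 0 0 0 0.7;0 0 0 0 0 0 0.7'; python3 tip.py; python3 go.py .035 cone
```

```text
t: 6.3
ee_pos: [0.4113, -0.2571, 0.0497]
eef_rot: [0.691, 0.723, -0.0, -0.001]
force: [0.2, 0.1, -0.5]
opening: 0.0662
gripper_force: 0.0
t: 6.55
ee_pos: [0.4116, -0.2575, 0.0423]
eef_rot: [0.691, 0.723, -0.0, -0.001]
force: [-0.4, 0.2, 0.2]
opening: 0.0666
gripper_force: 0.0
t: 6.88
ee_pos: [0.412, -0.2578, 0.035]
eef_rot: [0.691, 0.723, -0.0, -0.0]
force: [-0.3, 0.7, 1.2]
opening: 0.0666
gripper_force: 0.0
pred [214.4 162.7]
lowest dark [(209, 147), (210, 147), (211, 150), (212, 153), (213, 153), (214, 155), (215, 155), (216, 156), (217, 155), (218, 142), (219, 141), (220, 140)]
pred [228.9 150.6]
lowest dark [(223, 128), (224, 128), (225, 135), (226, 136), (227, 139), (228, 143), (229, 143), (230, 143), (231, 138), (232, 130), (233, 127), (234, 127)]
t 6.9333 pos [ 0.412 -0.258  0.035] tilt 0.01 dyaw rows -0.0 open 0.06662948227563047 0.0 [-0.006  0.648  0.396]
cone (0.4121, -0.2578) units [ 0.003 -0.003  0.007]
```

```bash
python3 -m pendant '0 0 0 0 0 0 0;0 0 0 0 0 0 0;0 0 0 0 0 0 0;0 0 0 0 0 0 0;0 0 0 0 0 0 0;0 0 0 0 0 0 0;0 0 -0.1 0 0 0 0;0 0 -0.2 0 0 0 0'; python3 -m pendant '0 0 -0.2 0 0 0 0;0 0 0 0 0 0 0;0 0 0 0 0 0 0'
python3 - <<'E'
from h import *
c=cam("scene"); print([t.round(1) for t in tops(c,215) if t[1]<150])
E
python3 go.py .2 cone_s
```

```text
t: 7.6
ee_pos: [0.4113, -0.2571, 0.0464]
eef_rot: [0.691, 0.723, -0.0, -0.001]
force: [0.0, 0.0, -1.8]
opening: 0.0389
gripper_force: 29.8
t: 7.85
ee_pos: [0.4129, -0.2585, 0.0565]
eef_rot: [0.691, 0.723, 0.0, 0.001]
force: [-0.7, 0.0, -0.3]
opening: 0.0388
gripper_force: 29.8
[]
t 7.9 pos [ 0.413 -0.258  0.056] tilt 0.06 dyaw rows -0.0 open 0.0390941810118869 29.823176502468414 [ 0.011  0.221 -0.613]
cone_s (np.float64(0.6174094229334312), np.float64(-0.03296153149221801)) units [ 5.391  5.373 -3.602]
```

```bash
python3 -m pendant '0 0 -0.4 0 0 0 0;0 0 -0.6 0 0 0 0;0 0 -0.6 0 0 0 0;0 0 -0.6 0 0 0 0;0 0 -0.6 0 0 0 0;0 0 -0.6 0 0 0 0;0 0 -0.2 0 0 0 0;0 0 0 0 0 0 0'
python3 - <<'E'
from h import *
c=cam("scene"); print([(t[0][:4],t[1].round(1)) for t in orange(c,5)[1] if t[1][1]<175])
E
python3 go.py .2 cone_s
```

```text
t: 8.57
ee_pos: [0.4134, -0.2588, 0.2018]
eef_rot: [0.691, 0.723, 0.0, 0.002]
force: [0.6, -0.5, -1.7]
opening: 0.039
gripper_force: 29.8
[(array([217,  96,   3,   3], dtype=int32), array([218.2,  97.2])), (array([212, 124,  17,   8], dtype=int32), array([221.5, 129. ])), (array([182, 159,  13,  10], dtype=int32), array([188.1, 163.5]))]
t 8.6167 pos [ 0.412 -0.258  0.2  ] tilt 0.07 dyaw rows 0.0 open 0.03918152420861024 29.821990707641817 [-0.165 -0.23  -2.056]
cone_s (np.float64(0.6174094229334312), np.float64(-0.03296153149221801)) units [ 5.393  5.371 -0.01 ]
```

```bash
python3 -m pendant '0.3 0 0 0 0 0 0;0.6 0.2 0 0 0 0 0;0.7 0.5 0 0 0 0 0;0.7 0.5 0 0 0 0 0;0.7 0.5 0 0 0 0 0;0.7 0.5 0 0 0 0 0;0.7 0.5 0 0 0 0 0;0.5 0.5 0 0 0 0 0' && python3 -m pendant '0.3 0.5 0 0 0 0 0;0.19 0.5 0 0 0 0 0;0 0.5 0 0 0 0 0;0 0.4 0 0 0 0 0;0 0.27 0 0 0 0 0;0 0 0 0 0 0 0;0 0 0 0 0 0 0;0 0 0 0 0 0 0';python3 go.py .149 cone_s
cat > where.py <<'E'
from h import *
np.set_printoptions(precision=4,suppress=True)
import itertools
ct,cs=cam("top"),cam("scene")
C=np.array([.6157,.005]);a=.045
for t,s in itertools.product(tops(ct,175),tops(cs,200)):
    p,e=tri(ct,t[:2],cs,s[:2])
    if e<.007 and 0<p[2]<.3 and p[0]<.75:
        d=p[:2]-C; print(p,"rack",np.array([d@[np.cos(a),np.sin(a)],d@[-np.sin(a),np.cos(a)]]),round(e,4),t[2],s[2])
E
python3 where.py
```

```text
t: 9.28
ee_pos: [0.5302, -0.0529, 0.1966]
eef_rot: [0.69, 0.723, -0.001, -0.002]
force: [0.2, -0.7, -0.7]
opening: 0.0388
gripper_force: 29.8
t: 9.95
ee_pos: [0.6159, -0.0327, 0.1983]
eef_rot: [0.691, 0.723, -0.001, -0.001]
force: [0.7, -0.5, -1.6]
opening: 0.039
gripper_force: 29.8
t 9.95 pos [ 0.616 -0.033  0.198] tilt 0.12 dyaw rows -0.0 open 0.038970808804818166 29.823672720085597 [ 0.661 -0.511 -1.64 ]
cone_s (np.float64(0.6174094229334312), np.float64(-0.03296153149221801)) units [-0.008  0.039  1.233]
[0.4177 0.2512 0.0705] rack [-0.1868  0.2549] 0.0034 152.0 216.0
[0.6057 0.2028 0.1806] rack [-0.0011  0.1981] 0.0041 170.0 280.0
```

```bash
python3 -m pendant '0 0.03 0.3 0 0 0 0;0 0 0.4 0 0 0 0;0 0 0.3 0 0 0 0;0 0 0.15 0 0 0 0;0 0 0.05 0 0 0 0;0 0 0 0 0 0 0;0 0 0 0 0 0 0;0 0 0 0 0 0 0' && python3 -m pendant '0 0 0.03 0 0 0 0;0 0 0.03 0 0 0 0;0 0 0 0 0 0 0;0 0 0 0 0 0 0' && python3 go.py .145 cone_s
python3 - <<'E'
from h import *
c=cam("scene")
cv2.imwrite("pics/c5.png",cv2.resize(c["img"][120:270,170:340],(680,600),interpolation=cv2.INTER_CUBIC))
E
```

```text
t: 10.72
ee_pos: [0.619, -0.0329, 0.1524]
eef_rot: [0.691, 0.723, 0.001, 0.001]
force: [-0.1, -0.6, -2.0]
opening: 0.0384
gripper_force: 29.8
t: 11.05
ee_pos: [0.6183, -0.0328, 0.149]
eef_rot: [0.691, 0.723, 0.0, 0.0]
force: [-0.3, -0.8, -0.3]
opening: 0.0385
gripper_force: 29.8
t 11.05 pos [ 0.618 -0.033  0.149] tilt 0.0 dyaw rows -0.0 open 0.038490947172645146 29.823533878661692 [-0.272 -0.819 -0.303]
cone_s (np.float64(0.6174094229334312), np.float64(-0.03296153149221801)) units [-0.002 -0.023  0.1  ]
```

View pics/c5.png

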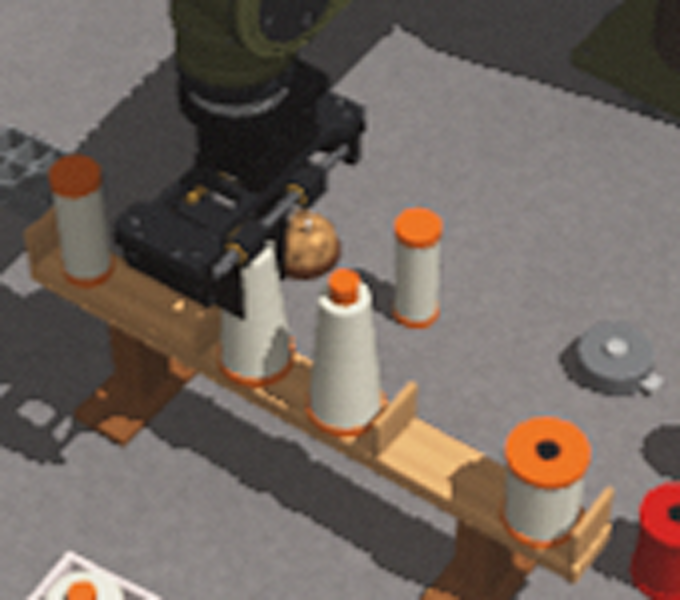

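The crop shows the cone, foot at (255,365), hanging just over the plank between the fin and cone twin (340,350), and in line with the twin. I'll lower the last few mm watching the force.

```bash
python3 -m pendant '0 -0.02 0.04 0 0 0 0;0 0 0 0 0 0 0;0 0 0 0 0 0 0' && python3 -m pendant '0 0 0.03 0 0 0 0;0 0 0 0 0 0 0;0 0 0 0 0 0 0'&& python3 -m pendant '0 0 0.03 0 0 0 0;0 0 0 0 0 0 0;0 0 0 0 0 0 0;0 0 0 0 0 0 0'
```

```text
t: 11.35
ee_pos: [0.6173, -0.0328, 0.1471]
eef_rot: [0.691, 0.723, -0.0, -0.0]
force: [0.5, -0.8, -1.1]
opening: 0.039
gripper_force: 29.8
t: 11.6
ee_pos: [0.6174, -0.0328, 0.146]
eef_rot: [0.691, 0.723, -0.0, -0.0]
force: [-0.1, 0.4, -0.4]
opening: 0.0389
gripper_force: 29.8
t: 11.93
ee_pos: [0.6177, -0.0329, 0.1454]
eef_rot: [0.691, 0.723, 0.0, 0.0]
force: [0.1, -0.1, 1.1]
opening: 0.0386
gripper_force: 29.9
```

Contact: force rose from -2 to +1 N at TCP z 0.1454, matching the expected 0.145. Release and rise.

```bash
python3 -m pendant '0 0 0 0 0 0 0.5;0 0 0 0 0 0 0.6;0 0 0 0 0 0 0.9;0 0 0 0 0 0 0.9;0 0 0 0 0 0 0.9;0 0 0 0 0 0 1;0 0 -0.3 0 0 0 1;0 0 -0.6 0 0 0 1' && python3 -m pendant '0 0 -0.8 0 0 0 1;0 0 -0.8 0 0 0 1;0 -0.5 -0.5 0 0 0 1;0 -0.8 0 0 0 0 1;0 -0.8 0 0 0 0 1;0 -0.8 0 0 0 0 1;0 -0.8 0 0 0 0 1;0 0 0 0 0 0 1'; python3 -m pendant '0 0 0 0 0 0 1;0 0 0 0 0 0 1;0 0 0 0 0 0 1'; python3 go.py .1 tube; python3 where.py
```

```text
t: 12.6
ee_pos: [0.6151, -0.0326, 0.1779]
eef_rot: [0.691, 0.723, -0.002, -0.003]
force: [0.2, -0.2, 0.6]
opening: 0.0869
gripper_force: 0.0
t: 13.27
ee_pos: [0.4661, -0.0394, 0.2662]
eef_rot: [0.691, 0.723, 0.0, 0.001]
force: [1.4, 0.3, -0.9]
opening: 0.0952
gripper_force: 0.0
t: 13.52
ee_pos: [0.4706, -0.0396, 0.2655]
eef_rot: [0.691, 0.723, 0.0, 0.0]
force: [-0.4, 0.7, -0.1]
opening: 0.0951
gripper_force: 0.0
t 13.5167 pos [ 0.471 -0.04   0.266] tilt 0.04 dyaw rows 0.0 open 0.09506956479937133 0.0 [-0.409  0.734 -0.142]
tube (0.4302, -0.0291) units [ 0.307 -1.001  4.137]
[0.4178 0.2515 0.0701] rack [-0.1867  0.2551] 0.0035 151.0 211.0
[0.6059 0.2031 0.1809] rack [-0.0009  0.1983] 0.0037 166.0 276.0
[0.6125 0.0428 0.2403] rack [-0.0015  0.0379] 0.0032 20.0 35.0
[ 0.6172 -0.0325  0.2401] rack [-0.0002 -0.0375] 0.0033 21.0 31.0
[ 0.6249 -0.1877  0.2107] rack [ 0.0006 -0.1929] 0.0039 74.0 85.0
```

The cone stands centred (rack x -0.2 mm, top at 240 mm) and the twins haven't moved. Tube next, grasping with TCP z about 0.012.

```bash
python3 -m pendant '0.2 -0.5 0 0 0 0 1;0.1 -0.5 0.3 0 0 0 1;0 0 0.8 0 0 0 1;0 0 0.8 0 0 0 1;0 0 0.8 0 0 0 1;0 0 0.7 0 0 0 1;0 0 0.4 0 0 0 1;0 0 0.3 0 0 0 1' && python3 -m pendant '0 0 0 0 0 0 1;0 0 0 0 0 0 1;0 0 0 0 0 0 1' && python3 go.py .012 tube
```

```text
t: 14.28
ee_pos: [0.4281, -0.029, 0.0982]
eef_rot: [0.691, 0.723, -0.001, -0.002]
force: [-0.9, 0.0, 0.5]
opening: 0.0952
gripper_force: 0.0
t: 14.53
ee_pos: [0.4305, -0.0296, 0.1025]
eef_rot: [0.691, 0.723, 0.001, 0.001]
force: [-0.7, 0.4, 0.0]
opening: 0.0953
gripper_force: 0.0
t 14.5333 pos [ 0.431 -0.03   0.103] tilt 0.13 dyaw rows 0.0 open 0.09527446832558718 0.0 [-0.693  0.381  0.006]
tube (0.4302, -0.0291) units [ 0.013 -0.013  2.263]
```

```bash
python3 -m pendant '0 0 0.5 0 0 0 1;0 0 0.6 0 0 0 1;0 0 0.5 0 0 0 1;0 0 0.3 0 0 0 1;0 0 0.15 0 0 0 1;0 0 0 0 0 0 1;0 0 0 0 0 0 1' && python3 -m pendant '0 0 0.1 0 0 0 1;0 0 0.1 0 0 0 1;0 0 0 0 0 0 1;0 0 0 0 0 0 1' && python3 tip.py; python3 go.py .012 tube
```

```text
t: 15.12
ee_pos: [0.4304, -0.0296, 0.0203]
eef_rot: [0.691, 0.723, 0.001, 0.001]
force: [-0.3, -0.6, 0.0]
opening: 0.0952
gripper_force: 0.0
t: 15.45
ee_pos: [0.4292, -0.0294, 0.0111]
eef_rot: [0.691, 0.723, 0.0, 0.0]
force: [-0.0, -0.3, -0.2]
opening: 0.095
gripper_force: 0.0
pred [263.2 204.9]
lowest dark [(258, 186), (259, 186), (260, 187), (261, 190), (262, 191), (263, 196), (264, 197), (265, 197), (266, 198), (267, 199), (268, 190), (269, 188)]
pred [282.6 185.9]
lowest dark [(277, 169), (278, 168), (279, 168), (280, 168), (281, 177), (282, 178), (283, 178), (284, 179), (285, 179), (286, 174), (287, 162), (288, 161)]
t 15.5 pos [ 0.429 -0.029  0.011] tilt 0.02 dyaw rows 0.0 open 0.09523477721882011 0.0 [ 0.185  0.021 -0.008]
tube (0.4302, -0.0291) units [ 0.005  0.023 -0.021]
```

Same 7 px offset and no contact. Close and lift.

```bash
python3 -m pendant '0 0.02 0 0 0 0 0.6;0 0 0 0 0 0 0.4;0 0 0 0 0 0 0;0 0 0 0 0 0 0;0 0 0 0 0 0 0;0 0 0 0 0 0 0;0 0 0 0 0 0 0;0 0 0 0 0 0 0' && python3 -m pendant '0 0 0 0 0 0 0;0 0 0 0 0 0 0;0 0 0 0 0 0 0;0 0 0 0 0 0 0' && python3 go.py .1774 tube_s
```

```text
t: 16.17
ee_pos: [0.43, -0.0293, 0.011]
eef_rot: [0.691, 0.723, -0.0, -0.0]
force: [-0.6, 0.1, 0.1]
opening: 0.0468
gripper_force: 0.0
t: 16.5
ee_pos: [0.4299, -0.0293, 0.0109]
eef_rot: [0.691, 0.723, -0.0, -0.0]
force: [0.2, 0.7, -0.1]
opening: 0.0353
gripper_force: 30.0
t 16.5 pos [ 0.43  -0.029  0.011] tilt 0.01 dyaw rows -0.0 open 0.03526152461188821 29.999937415122986 [ 0.196  0.714 -0.052]
tube_s (np.float64(0.6209632232424063), np.float64(-0.11188155748919756)) units [-2.277  4.678 -4.162]
```

```bash
python3 -m pendant '0 0 -0.2 0 0 0 0;0 0 -0.5 0 0 0 0;0 0 -0.7 0 0 0 0;0 0 -0.8 0 0 0 0;0 0 -0.8 0 0 0 0;-0.2 0 -0.7 0 0 0 0;-0.5 0 -0.46 0 0 0 0;-0.6 0 0 0 0 0 0' && python3 -m pendant '-0.6 0.2 0 0 0 0 0;-0.38 0.5 0 0 0 0 0;0 0.7 0 0 0 0 0;0 0.7 0 0 0 0 0;0 0.7 0 0 0 0 0;0 0.7 0 0 0 0 0;0 0.6 0 0 0 0 0;0 0.4 0 0 0 0 0' && python3 -m pendant '0 0.18 0 0 0 0 0;0 0 0 0 0 0 0;0 0 0 0 0 0 0;0 0 0 0 0 0 0' && python3 go.py .121 tube_s; python3 where.py
```

```text
t: 17.17
ee_pos: [0.4352, -0.0819, 0.1837]
eef_rot: [0.69, 0.724, 0.002, 0.004]
force: [0.7, 0.5, 0.1]
opening: 0.0351
gripper_force: 30.0
t: 17.83
ee_pos: [0.6156, -0.1121, 0.1773]
eef_rot: [0.691, 0.723, 0.0, -0.0]
force: [-0.4, 0.3, -0.5]
opening: 0.0349
gripper_force: 30.0
t: 18.17
ee_pos: [0.6202, -0.112, 0.1774]
eef_rot: [0.691, 0.723, -0.0, -0.0]
force: [0.5, 0.1, -0.8]
opening: 0.0347
gripper_force: 30.0
t 18.1667 pos [ 0.62  -0.112  0.177] tilt 0.03 dyaw rows -0.0 open 0.03466866906238384 29.999810457229614 [ 0.524  0.089 -0.813]
tube_s (np.float64(0.6209632232424063), np.float64(-0.11188155748919756)) units [0.003 0.021 1.411]
[0.4176 0.2513 0.0704] rack [-0.1868  0.255 ] 0.0036 152.0 218.0
[0.6056 0.2029 0.1805] rack [-0.0012  0.1981] 0.004 171.0 280.0
[0.6124 0.0429 0.2404] rack [-0.0016  0.038 ] 0.0035 20.0 36.0
```

```bash
python3 -m pendant '0 0.02 0.3 0 0 0 0;0 0 0.4 0 0 0 0;0 0 0.3 0 0 0 0;0 0 0.2 0 0 0 0;0 0 0.1 0 0 0 0;0 0 0 0 0 0 0;0 0 0 0 0 0 0;0 0 0 0 0 0 0' && python3 -m pendant '0 0 0.04 0 0 0 0;0 0 0.03 0 0 0 0;0 0 0 0 0 0 0;0 0 0 0 0 0 0'&& python3 -m pendant '0 0 0.03 0 0 0 0;0 0 0 0 0 0 0;0 0 0 0 0 0 0;0 0 0 0 0 0 0'
```

```text
t: 18.93
ee_pos: [0.6225, -0.1121, 0.1263]
eef_rot: [0.691, 0.723, 0.0, 0.001]
force: [-0.5, 0.7, -1.2]
opening: 0.0348
gripper_force: 30.0
t: 19.27
ee_pos: [0.6219, -0.1119, 0.1226]
eef_rot: [0.691, 0.723, 0.0, 0.0]
force: [-0.1, 0.4, -0.5]
opening: 0.035
gripper_force: 30.0
t: 19.6
ee_pos: [0.6218, -0.1119, 0.1213]
eef_rot: [0.691, 0.723, -0.0, -0.0]
force: [-0.4, -0.2, -0.5]
opening: 0.035
gripper_force: 30.0
```

```bash
python3 -m pendant '0 -0.02 0.03 0 0 0 0;0 0 0 0 0 0 0;0 0 0 0 0 0 0;0 0 0 0 0 0 0' && python3 -m pendant '0 0 0 0 0 0 0.45;0 0 0 0 0 0 0.55;0 0 0 0 0 0 0.8;0 0 0 0 0 0 0.9;0 0 0 0 0 0 0.9;0 0 0 0 0 0 0.9;0 0 -0.3 0 0 0 0.9;0 0 -0.6 0 0 0 0.9' && python3 -m pendant '0 0 -0.8 0 0 0 1;0 0 -0.8 0 0 0 1;0 0 -0.8 0 0 0 1;0.2 -0.8 -0.2 0 0 0 1;0.5 -0.8 0 0 0 0 1;0.8 -0.8 0 0 0 0 1;0.8 -0.8 0 0 0 0 1;0.8 -0.8 0 0 0 0 1' && python3 -m pendant '0.8 -0.5 0 0 0 0 1;0.8 -0.2 0 0 0 0 1;0.8 0 0 0 0 0 1;0.8 0 0 0 0 0 1;0.6 0 0 0 0 0 1;0.3 0 0 0 0 0 1;0 0 0 0 0 0 1;0 0 0 0 0 0 1'; python3 go.py .1 squat; python3 where.py
```

```text
t: 19.93
ee_pos: [0.6216, -0.1121, 0.1209]
eef_rot: [0.691, 0.723, 0.0, 0.001]
force: [0.2, -0.6, 3.0]
opening: 0.0351
gripper_force: 30.0
t: 20.6
ee_pos: [0.6186, -0.1113, 0.1531]
eef_rot: [0.691, 0.723, -0.002, -0.003]
force: [0.6, -0.0, -0.2]
opening: 0.0822
gripper_force: 0.0
t: 21.27
ee_pos: [0.4622, -0.0019, 0.2612]
eef_rot: [0.691, 0.722, 0.0, 0.0]
force: [0.4, -0.6, -0.4]
opening: 0.0952
gripper_force: 0.0
t: 21.93
ee_pos: [0.4282, 0.1603, 0.261]
eef_rot: [0.69, 0.723, 0.0, 0.0]
force: [-0.3, -0.1, -0.1]
opening: 0.0952
gripper_force: 0.0
t 21.9333 pos [0.428 0.16  0.261] tilt 0.05 dyaw rows 0.01 open 0.09518934919995554 0.0 [-0.261 -0.091 -0.142]
squat (0.4179, 0.2514) units [ 2.288 -0.154  4.023]
[0.6059 0.2032 0.1806] rack [-0.0009  0.1985] 0.0039 166.0 271.0
[0.6123 0.0431 0.24  ] rack [-0.0017  0.0382] 0.0039 20.0 32.0
[ 0.6173 -0.0326  0.24  ] rack [-0.0001 -0.0376] 0.0031 21.0 30.0
[ 0.622  -0.112   0.2101] rack [ 0.001  -0.1172] 0.0045 77.0 94.0
[ 0.625  -0.1877  0.2107] rack [ 0.0006 -0.193 ] 0.0037 74.0 86.0
```

Tube stands at rack x +1.0 mm, top at 210 mm. Now the squat.

```bash
python3 -m pendant '0.5 -0.05 0 0 0 0 1;0.7 -0.05 0.2 0 0 0 1;0.7 -0.05 0.6 0 0 0 1;0.39 0 0.8 0 0 0 1;0 0 0.8 0 0 0 1;0 0 0.8 0 0 0 1;0 0 0.5 0 0 0 1;0 0 0.3 0 0 0 1' && python3 -m pendant '0 0 0 0 0 0 1;0 0 0 0 0 0 1;0 0 0 0 0 0 1;0 0 0 0 0 0 1' && python3 go.py .003 squat
python3 - <<'E'
from h import *
c=cam("scene")
cv2.imwrite("pics/c6.png",cv2.resize(c["img"][150:290,300:440],(600,600),interpolation=cv2.INTER_CUBIC))
E
```

```text
t: 22.7
ee_pos: [0.4167, 0.2494, 0.0969]
eef_rot: [0.692, 0.722, -0.002, -0.001]
force: [-0.3, -0.5, -0.5]
opening: 0.0953
gripper_force: 0.0
t: 23.03
ee_pos: [0.4198, 0.2517, 0.1025]
eef_rot: [0.691, 0.723, 0.002, 0.001]
force: [0.4, -0.3, 0.5]
opening: 0.0951
gripper_force: 0.0
t 23.0333 pos [0.42  0.252 0.103] tilt 0.23 dyaw rows -0.0 open 0.09508967686070356 0.0 [ 0.362 -0.334  0.504]
squat (0.4179, 0.2514) units [-0.008 -0.057  2.488]
```

View pics/c6.png

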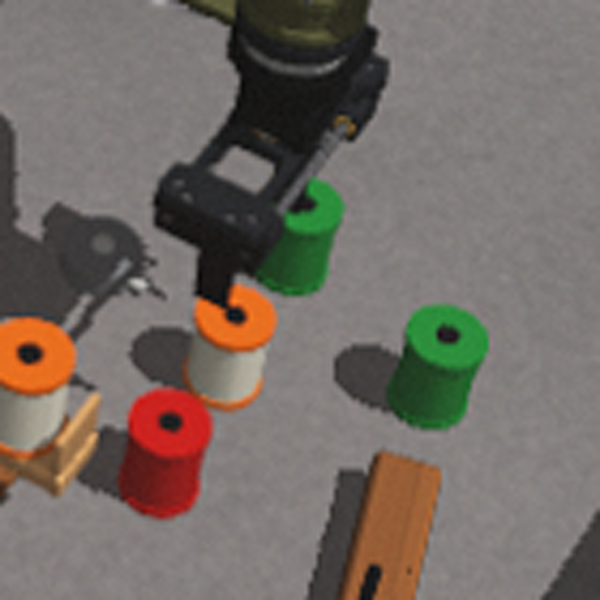

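The crop shows the orange squat (235,318), with the near finger tip (212,300) above and beside it and clear of the red (168,420) and green spools. Descend and grip.

```bash
python3 -m pendant '0 -0.03 0.5 0 0 0 1;0 0 0.6 0 0 0 1;0 0 0.5 0 0 0 1;0 0 0.3 0 0 0 1;0 0 0.2 0 0 0 1;0 0 0 0 0 0 1;0 0 0 0 0 0 1' && python3 -m pendant '0 0 0.1 0 0 0 1;0 0 0.1 0 0 0 1;0 0 0.1 0 0 0 1;0 0 0.05 0 0 0 1;0 0 0 0 0 0 1;0 0 0 0 0 0 1' && python3 go.py .003 squat; python3 -m pendant '0 0 0 0 0 0 0.7;0 0 0 0 0 0 0.4;0 0 0 0 0 0 0;0 0 0 0 0 0 0;0 0 0 0 0 0 0;0 0 0 0 0 0 0;0 0 0 0 0 0 0;0 0 0 0 0 0 0' && python3 go.py .17 squat_s
```

```text
t: 23.67
ee_pos: [0.4175, 0.2515, 0.0169]
eef_rot: [0.691, 0.723, 0.0, 0.0]
force: [-0.7, -1.1, 0.4]
opening: 0.0951
gripper_force: 0.0
t: 24.17
ee_pos: [0.4168, 0.2512, 0.002]
eef_rot: [0.691, 0.723, -0.0, -0.0]
force: [0.1, 0.1, -0.5]
opening: 0.0951
gripper_force: 0.0
t 24.1667 pos [0.417 0.251 0.002] tilt 0.02 dyaw rows -0.0 open 0.09509679532335094 0.0 [ 0.102  0.063 -0.497]
squat (0.4179, 0.2514) units [ 0.005  0.027 -0.024]
t: 24.83
ee_pos: [0.4169, 0.2512, 0.0022]
eef_rot: [0.691, 0.723, 0.0, -0.0]
force: [-0.2, 1.1, 0.1]
opening: 0.053
gripper_force: 30.0
t 24.8333 pos [0.417 0.251 0.002] tilt 0.0 dyaw rows -0.0 open 0.05299895605461672 30.000360310077667 [-0.207  1.062  0.051]
squat_s (np.float64(0.6104367767575938), np.float64(0.12188155748919757)) units [-3.447  4.687 -4.196]
```

```bash
python3 -m pendant '0 0 -0.1 0 0 0 0;0 0 -0.3 0 0 0 0;0 0 -0.5 0 0 0 0;0 0 -0.7 0 0 0 0;0 0 -0.8 0 0 0 0;0 0 -0.8 0 0 0 0;-0.2 0 -0.6 0 0 0 0;-0.5 0 -0.4 0 0 0 0' && python3 -m pendant '-0.6 0 0 0 0 0 0;-0.6 0 0 0 0 0 0;-0.6 0.1 0 0 0 0 0;-0.6 0.3 0 0 0 0 0;-0.35 0.6 0 0 0 0 0;0 0.6 0 0 0 0 0;0 0.6 0 0 0 0 0;0 0.6 0 0 0 0 0' && python3 -m pendant '0 0.6 0 0 0 0 0;0 0.6 0 0 0 0 0;0 0.4 0 0 0 0 0;0 0.29 0 0 0 0 0;0 0 0 0 0 0 0;0 0 0 0 0 0 0;0 0 0 0 0 0 0;0 0 0 0 0 0 0' && python3 go.py .112 squat_s
python3 - <<'E'
from h import *
c=cam("scene");print([(t[0],t[1].round(1)) for t in orange(c,5)[1] if t[1][1]<260])
cv2.imwrite("pics/c7.png",cv2.resize(c["img"][150:270,210:350],(700,600),interpolation=cv2.INTER_CUBIC))
E
```

```text
t: 25.5
ee_pos: [0.4194, 0.2247, 0.1748]
eef_rot: [0.69, 0.724, 0.003, 0.001]
force: [0.1, -0.6, -1.8]
opening: 0.0529
gripper_force: 30.0
t: 26.17
ee_pos: [0.536, 0.1178, 0.171]
eef_rot: [0.691, 0.722, 0.0, 0.0]
force: [-0.8, 0.5, -1.5]
opening: 0.0528
gripper_force: 30.0
t: 26.83
ee_pos: [0.6098, 0.1218, 0.1704]
eef_rot: [0.691, 0.723, -0.0, -0.0]
force: [-1.0, 0.3, -1.6]
opening: 0.0532
gripper_force: 30.0
t 26.8333 pos [0.61  0.122 0.17 ] tilt 0.02 dyaw rows 0.0 open 0.053164784341459104 29.999746084213257 [-0.995  0.337 -1.625]
squat_s (np.float64(0.6104367767575938), np.float64(0.12188155748919757)) units [0.001 0.017 1.459]
[(array([182, 159,  13,  10, 105], dtype=int32), array([188.2, 163.6])), (array([204, 170,  12,  11,  79], dtype=int32), array([209.5, 174.5])), (array([229, 177,   6,   5,  24], dtype=int32), array([231.8, 178.8])), (array([187, 189,   6,   3,   8], dtype=int32), array([189.8, 190.2])), (array([253, 188,   6,   2,  10], dtype=int32), array([255.5, 188.6])), (array([278, 199,  13,  15,  94], dtype=int32), array([285.2, 207.1])), (array([231, 216,   5,   1,   5], dtype=int32), array([233., 216.])), (array([272, 225,  17,   5,  23], dtype=int32), array([279.3, 227.3])), (array([297, 225,  20,  17, 261], dtype=int32), array([306.4, 233. ])), (array([297, 252,  11,   5,  15], dtype=int32), array([301.3, 254.7]))]
```

View pics/c7.png

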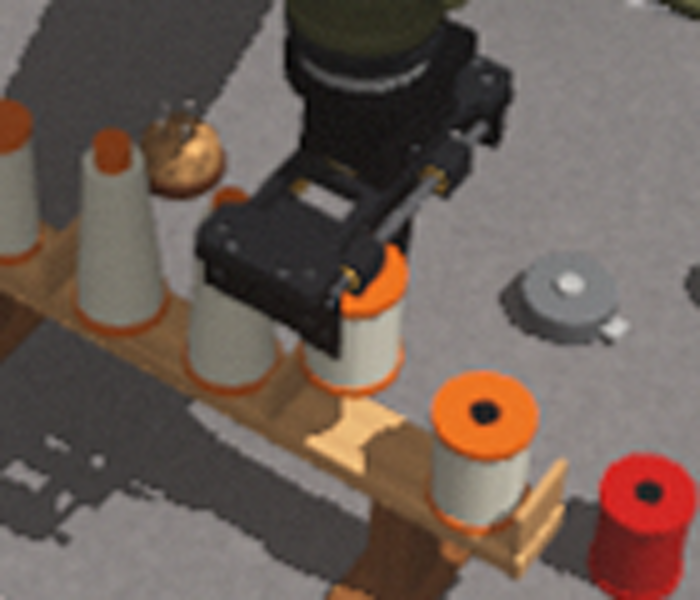

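The crop shows the squat held upright (355,330) above the empty half of its bay, clear of the twin (485,450). Lower it; contact is expected at TCP z 0.112.

```bash
python3 -m pendant '0 0 0.3 0 0 0 0;0 0 0.4 0 0 0 0;0 0 0.3 0 0 0 0;0 0 0.2 0 0 0 0;0 0 0.14 0 0 0 0;0 0 0 0 0 0 0;0 0 0 0 0 0 0;0 0 0 0 0 0 0' && python3 -m pendant '0 0 0.04 0 0 0 0;0 0 0.03 0 0 0 0;0 0 0 0 0 0 0;0 0 0 0 0 0 0'&& python3 -m pendant '0 0 0.03 0 0 0 0;0 0 0 0 0 0 0;0 0 0 0 0 0 0;0 0 0 0 0 0 0'&& python3 -m pendant '0 0 0.03 0 0 0 0;0 0 0 0 0 0 0;0 0 0 0 0 0 0;0 0 0 0 0 0 0'
```

```text
t: 27.55
ee_pos: [0.6111, 0.1218, 0.1173]
eef_rot: [0.691, 0.723, 0.0, 0.0]
force: [-1.1, -0.9, -2.3]
opening: 0.0529
gripper_force: 30.0
t: 27.88
ee_pos: [0.6106, 0.1218, 0.1139]
eef_rot: [0.691, 0.723, 0.0, 0.0]
force: [-0.1, -0.2, -2.0]
opening: 0.0529
gripper_force: 30.0
t: 28.22
ee_pos: [0.6106, 0.1218, 0.1125]
eef_rot: [0.691, 0.723, -0.0, -0.0]
force: [1.0, -0.4, -2.2]
opening: 0.0532
gripper_force: 30.0
t: 28.55
ee_pos: [0.6108, 0.1218, 0.1121]
eef_rot: [0.691, 0.723, 0.0, 0.0]
force: [-1.8, -0.4, 2.6]
opening: 0.0528
gripper_force: 30.0
```

Contact. Release, rise, back off, and check everything.

```bash
python3 -m pendant '0 0 0 0 0 0 0.62;0 0 0 0 0 0 0.7;0 0 0 0 0 0 0.9;0 0 0 0 0 0 1;0 0 0 0 0 0 1;0 0 0 0 0 0 1;0 0 -0.3 0 0 0 1;0 0 -0.6 0 0 0 1' && python3 -m pendant '0 0 -0.8 0 0 0 1;0 0 -0.8 0 0 0 1;0 0 -0.8 0 0 0 1;0 -0.5 -0.3 0 0 0 1;0 -0.8 0 0 0 0 1;0 -0.8 0 0 0 0 1;0 -0.8 0 0 0 0 1;0 -0.8 0 0 0 0 1' && python3 -m pendant '0 -0.5 0 0 0 0 1;0 0 0 0 0 0 1;0 0 0 0 0 0 1;0 0 0 0 0 0 1;0 0 0 0 0 0 1;0 0 0 0 0 0 1'; python3 where.py
```

```text
t: 29.22
ee_pos: [0.608, 0.1215, 0.1443]
eef_rot: [0.691, 0.723, -0.003, -0.002]
force: [0.6, 0.0, -0.4]
opening: 0.094
gripper_force: 0.0
t: 29.88
ee_pos: [0.4615, 0.115, 0.2564]
eef_rot: [0.691, 0.723, 0.0, 0.0]
force: [0.2, 0.6, -0.2]
opening: 0.0951
gripper_force: 0.0
t: 30.38
ee_pos: [0.4435, 0.1142, 0.2553]
eef_rot: [0.691, 0.723, -0.0, -0.0]
force: [0.2, -0.0, 0.5]
opening: 0.095
gripper_force: 0.0
[0.6059 0.2031 0.1808] rack [-0.0009  0.1984] 0.0037 166.0 275.0
[0.6122 0.0432 0.2401] rack [-0.0018  0.0383] 0.0042 20.0 33.0
[ 0.6172 -0.0325  0.2401] rack [-0.0002 -0.0375] 0.0033 21.0 31.0
[0.612  0.1221 0.1806] rack [0.0015 0.1171] 0.004 172.0 254.0
[ 0.622 -0.112  0.21 ] rack [ 0.001  -0.1172] 0.0046 77.0 92.0
[ 0.6251 -0.1878  0.2107] rack [ 0.0007 -0.1931] 0.004 75.0 86.0
```

All six tops are at the right heights and within 2 mm of the centre line, and the twins are unmoved.

```bash
python3 -c "
from rig import arm; print(arm.sign_off())"
```

```text
the job is handed in; nothing more can be done
None
```

The cone, tube and squat each stand upright in the bay with their twin, within 2 mm of the plank's centre line; the twins had not moved at the last check, and I handed the job in at about 30 s (no verdict was shown).

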